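Free the seized glaze-jar stopper

TASK

The bar-handled stopper of the round-bellied glaze jar has seized with dried glaze and will not come out with a straight pull. Work it free by twisting it back and forth while pulling up, about 30 degrees anticlockwise (seen from above) first and then about 30 degrees clockwise of where it began, and lift it out. Set it down, plug downwards and without dropping it, in the shallow terracotta dish and let go.

Things in the scene. Friction and masses are not known exactly. Their poses are not given: they have to be found in the camera images.
- stopper: Stoneware stopper, 0.13 kg, in the round-bellied jar. Origin: centre of the plug's underside; z up, x along the bar. Plug 30 mm tall, radius 16 mm, ridges out to 22.5 mm; flange 60 mm across, 30 to 36 mm above the origin; on it a flat upright bar handle 48 mm long (x), 14 mm thick (y), 36 to 71 mm above the origin. Grasp the bar across y. It turns stiffly (0.15 N m), at most 38 degrees either way.
- bar_end (a point): Point on the +x end of the stopper's bar: 24 mm from its axis, 60 mm above its origin; shows the twist. Pulled straight the stopper sticks (2 mm play). Turned 20 to 36 degrees anticlockwise (from above) of its start it can rise 11 to 16 mm, then catches; there, turned 20 to 36 degrees clockwise of its start, it comes free, clear of the jar 35 mm above its seat.
- belly_jar: Round-bellied stoneware jar, 106 mm across, 110 mm tall to the rim, neck 58 mm across; fixed. Origin: on the bench on its axis. The seated stopper's origin is 80 mm above it, axes parallel at the start. Two bystander jars stand about 200 mm from one another and from it, in any order: a slim straight-sided one with a like bar handle, a bellied one with a round knob.
- dish: Shallow round terracotta dish, 140 mm across at the rim, 20 mm tall, walls 5 mm; flat inner floor about 110 mm across, 6 mm above its origin; fixed to the bench. Origin: centre of its underside. The terracotta bowl that is narrower (116 mm) and 55 mm deep is not it.
Not all that is in view belongs to the job. What is shaped like the stopper but green is not meant.

How it is judged:
On the way, in this order (a step that is already met when the one before it is completed fails the run):
1. the seated stopper is twisted anticlockwise (bar end at least 4 mm round) (y of bar_end in the frame of belly_jar above 0.004 m and z of stopper in the frame of belly_jar below 0.088 m), for 0.05 s.
2. partly drawn (8 to 34 mm up), it is twisted back clockwise of where it began (bar end at least 4 mm round) (y of bar_end in the frame of belly_jar below -0.004 m and z of stopper in the frame of belly_jar between 0.088 and 0.114 m and horizontal distance between stopper and belly_jar below 0.01 m), for 0.05 s.
At the end, for the whole second after the job is handed in: The stopper stands at rest on its plug on the floor of the shallow dish, upright within 10 degrees, its axis within 40 mm of the dish's centre, released (horizontal distance between stopper and dish below 0.04 m and z of stopper in the frame of dish below 0.012 m and angle between stopper's own z axis and vertical below 0.18 rad and linear speed of stopper below 0.02 m/s and contact force between stopper and dish above 0.3 N and contact force between stopper and the fingers below 0.1 N); the robot touches nothing.
It fails at once if the stopper is dropped (falls free faster than 0.6 m/s, a fall of about 20 mm) (contact force between stopper and the fingers below 0.01 N and linear speed of stopper above 0.6 m/s).
It also fails if it takes over 50 s, if anything falls off the work surface, if the arm or the gripper's body presses on something with over 40 N, if the wrist force passes 120 N, or if a joint passes its speed limit or range.

ROBOT

A 7-joint arm with a two-finger parallel gripper is mounted at the origin on the work surface. World frame = base frame: x ahead of the robot, y to its left, z up, the work surface at z = 0. Lengths are in m, angles in rad, forces in N, time in s.
With the tool pointing down it reaches from about 0.4 to 0.875 m from the base axis. Payload 19.3 kg.
Tool frame: the origin (TCP) lies midway between the tips of the shut fingers; the grasp point (between the pads) lies 19 mm behind it; z points along the fingers, y is the direction in which the jaws open and shut (so a half turn about z gives the same grasp; the last joint's range is limited). The gripper opens to 85 mm and grips with 20 to 120 N. Pads are 22 mm wide; open, the fingers measure 114 mm over their backs; the gripper's body (76 mm by 85 mm) begins 54 mm behind the grasp point. The pads swing forward as they close: fully open they stand 13 mm farther back than shut.
Start: joints at [-0.07, 0.521, -0.036, 1.599, 0.021, 1.021, -0.113], TCP at [0.625, -0, 0.203] pointing down, gripper open.
Joint ranges: [-2.91, 2.91], [-0.3, 2.13], [-1.5, 1.42], [0.17, 2.43], [-1.26, 4.41], [0.16, 1.93], [-2.52, 2.52]. Speed limits (rad/s): [1.89, 1.89, 2.39, 2.39, 3.01, 3.01, 3.01].

INTERFACE

Orientations are given as [roll, pitch, yaw] about the fixed x, y, z axes, in that order (R = Rz(yaw) Ry(pitch) Rx(roll)).
In Python, from workcell import r gives the robot as it stands. The module is installed in compiled form; this text tells all that it offers.
- The arm moves only by the tool servo_tool, never from a script. Its argument "series" is a list of rows, each an object of numbers: "tx", "ty", "tz": the shift along the tool's x, y, z in units of 40 mm (1.0 is 40 mm); "ax", "ay", "az": the turn, a rotation vector about the tool's x, y, z in units of 6 degrees (1.0 is 6 degrees); "gripper": the opening, from 0 (shut) to 1 (fully open). A call has 1 to 8 rows; each row is the pose to reach, as a shift and turn from the pose measured when the call began, along the tool's axes at that moment; what a row does not reach only later rows make up. A row lasts 1/12 s, in which the tool goes at most 41.7 mm and 7.16 degrees, less where a joint would pass 70% of its speed; a pose out of reach is approached as far as the arm can. A call with a gripper value outside its range is refused whole. The fingers move at their own pace and stop on an object; "newtons" is the grip in N (left out, the last holds). Time passes only in rows, so rows that repeat a pose let the fingers close. It gives the time, the measured TCP pose, the force and the opening at its end, in the units of the state.
- r.read_state(): the state, without advancing time (a new reading comes with each control period).
- r.get_image(name): name is "scene" or "side" or "wrist"; returns the picture (420x560x3 uint8, red, green, blue); there is no depth.
- r.camera_model(name): a dict with "fx", "fy", "cx", "cy" (pixels), "k1" (the pictures are not rectified: a ray, as slopes to the right and down, at radius r is drawn at 1 + k1 r^2 times it, then the intrinsics apply), "T" (4x4, takes a point from camera to world coordinates). Camera axes: x right, y up, looking along -z (the intrinsics and any distortion apply to the point x, -y, -z); pixel columns grow to the right and rows downward; lengths in m; the calibration is good to about 2 mm. A picture is of the moment at which its call begins: read the wrist's pose just before it. camera_model takes no time and is no camera call; for the wrist camera it gives the pose at the moment of the call.
- r.hand_in(): hands the job in, once; it reports no verdict.
The state is a dict: "clock": time; "joints": joint angles; "joint_vel": joint speeds; "tau": joint torques, N m; "ee_pos": TCP position; "tcp_rot": TCP orientation; "contact_force": force on the tool from outside, world axes, zero at the start; "moment": the same for the moment, N m; "finger_gap": opening from 0.0 (shut) to 1.0 (fully open).
Only numpy, scipy, OpenCV 4.12 (cv2) and the standard library are available. Lean on these libraries where they do the work, as an engineer would, in place of code of your own. Each camera call takes 0.05 s, during which the arm holds its last target.

## Working session

There is one attempt and no reset: what is moved stays moved. The work goes in short steps, Python scripts to look and compute and a tool call to move; the robot and the scene stay as the last step left them, time stands still between calls to the robot, and variables do not carry over. Pictures are saved under pics/ and viewed, and the job is handed in when it is done.

Besides the shell and the picture viewer there is one more tool, called after "Request:" as name([rows], argument=value, ...), one row to a line, values as JSON. servo_tool: Moves the arm, as the interface text tells. Its arguments: {"type":"object","properties":{"series":{"type":"array"},"newtons":{"type":"number"}},"required":["series"]}

```bash
mkdir -p pics
cat > h.py <<'E'
import numpy as np, cv2, json
from workcell import r
def snap(name,tag):
    m=r.camera_model(name); im=r.get_image(name)
    cv2.imwrite(f'pics/{tag}.png',im[:,:,::-1]); 
    np.savez(f'pics/{tag}.npz',im=im,T=np.array(m['T']),k=np.array([m['fx'],m['fy'],m['cx'],m['cy'],m['k1']]))
def load(tag):
    return np.load(f'pics/{tag}.npz')
def ray(d,u,v):
    fx,fy,cx,cy,k1=d['k']; T=d['T']
    K=np.array([[fx,0,cx],[0,fy,cy],[0,0,1.]])
    p=cv2.undistortPoints(np.array([[[u,v]]],float),K,np.array([k1,0,0,0.]))[0,0]
    w=T[:3,:3]@np.array([p[0],-p[1],-1.]); return T[:3,3],w/np.linalg.norm(w)
def onz(d,u,v,z):
    o,w=ray(d,u,v); return o+w*(z-o[2])/w[2]
def tri(obs):
    A=np.zeros((3,3));b=np.zeros(3);L=[]
    for d,u,v in obs:
        o,w=ray(d,u,v);P=np.eye(3)-np.outer(w,w);A+=P;b+=P@o;L.append((o,P))
    x=np.linalg.solve(A,b); return x,[np.linalg.norm(P@(x-o)) for o,P in L]
def proj(d,X):
    T=d['T'];fx,fy,cx,cy,k1=d['k'];c=T[:3,:3].T@(np.array(X)-T[:3,3]);a,b=c[0]/-c[2],-c[1]/-c[2];s=1+k1*(a*a+b*b)
    return fx*a*s+cx,fy*b*s+cy
E
python3 - <<'E'
from h import *
for n in ['scene','side','wrist']:
    snap(n,n+'0'); d=load(n+'0'); print(n,d['k'].round(3),d['T'].round(3).tolist())
s=r.read_state();print(s)
E
```

```text
scene [5.11859e+02 5.11859e+02 2.78823e+02 2.16068e+02 5.60000e-02] [[-0.708, -0.46, 0.536, 1.332], [0.706, -0.461, 0.538, 0.776], [0.0, 0.759, 0.651, 0.994], [0.0, 0.0, 0.0, 1.0]]
side [4.02358e+02 4.02358e+02 2.79133e+02 2.05828e+02 3.80000e-02] [[-0.999, 0.027, -0.043, 0.561], [-0.051, -0.574, 0.818, 0.815], [-0.003, 0.819, 0.574, 0.649], [0.0, 0.0, 0.0, 1.0]]
wrist [ 3.29191e+02  3.29191e+02  2.78074e+02  2.08304e+02 -5.20000e-02] [[1.0, -0.0, 0.0, 0.626], [0.0, 0.953, 0.305, 0.077], [-0.0, -0.305, 0.953, 0.373], [0.0, 0.0, 0.0, 1.0]]
{'clock': 0.15, 'joints': array([-0.07017861,  0.52186831, -0.03631389,  1.59982604,  0.02121808,
        1.02108329, -0.11279421]), 'joint_vel': array([ 2.22433471e-05, -1.39653909e-03, -1.40800121e-03, -2.62663078e-03,
       -8.56437358e-04, -2.75009331e-04, -7.39124981e-04]), 'tau': array([ 4.00798544e-04, -9.27376485e+01,  1.98035471e+00, -3.70049715e+01,
        1.79930578e-02,  6.46477114e-03, -1.41420460e-05]), 'ee_pos': array([ 6.24755484e-01, -5.52383151e-05,  2.02781857e-01]), 'tcp_rot': array([-3.14079639e+00,  7.34574562e-05,  1.57076522e+00]), 'contact_force': array([-0.44137289, -0.25091944,  0.39649947]), 'moment': array([-0.04180795,  0.01615029, -0.01034203]), 'finger_gap': 0.9976064498902205}
```

View pics/scene0.png

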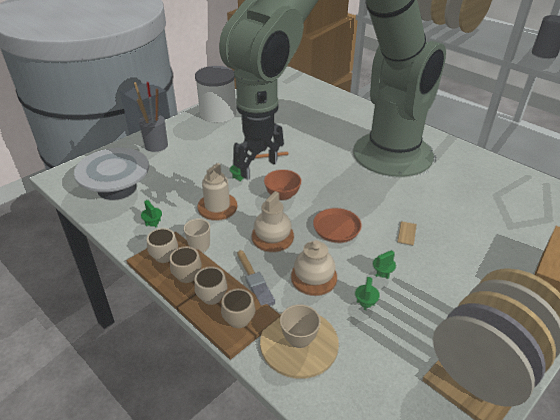

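View pics/side0.png

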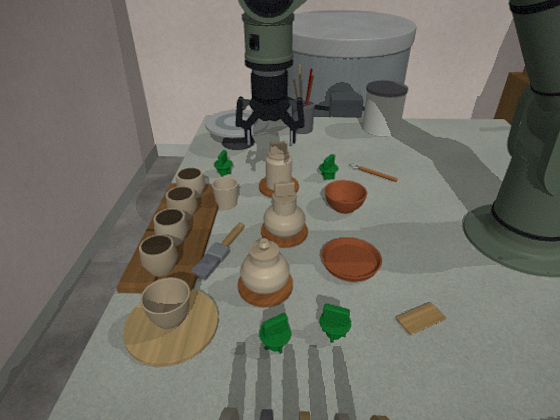

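View pics/wrist0.png

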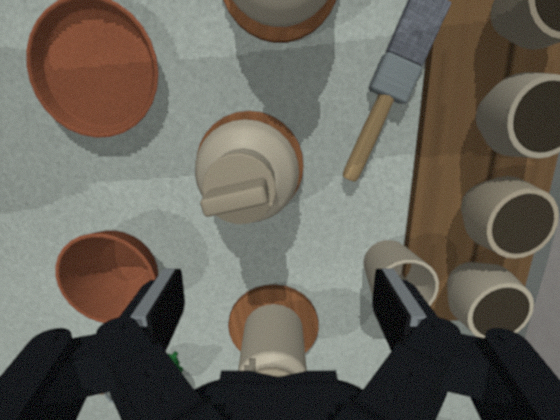

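Run:
```python
from h import *
a=load('scene0')['im'][170:300,180:370];b=load('side0')['im'][130:310,220:400];c=load('wrist0')['im'][100:240,180:320]
f=lambda i:cv2.resize(i,(390,390*i.shape[0]//i.shape[1]),interpolation=cv2.INTER_CUBIC)
ims=[f(x) for x in (a,b)]
H=max(i.shape[0] for i in ims);o=np.zeros((H,780,3),np.uint8)
for k,i in enumerate(ims): o[:i.shape[0],390*k:390*k+390]=i
cv2.imwrite('pics/crop0.png',o[:,:,::-1])
cv2.imwrite('pics/crop0w.png',cv2.resize(c,None,fx=4,fy=4,interpolation=cv2.INTER_CUBIC)[:,:,::-1])
# terracotta masks
for n in ['scene0','side0','wrist0']:
    d=load(n);h=cv2.cvtColor(d['im'],cv2.COLOR_RGB2HSV)
    m=cv2.inRange(h,(0,110,60),(14,255,255));m=cv2.morphologyEx(m,cv2.MORPH_OPEN,np.ones((3,3)))
    cs,_=cv2.findContours(m,cv2.RETR_EXTERNAL,cv2.CHAIN_APPROX_NONE)
    for q in cs:
        if cv2.contourArea(q)>250:
            e=cv2.fitEllipse(cv2.convexHull(q));print(n,np.round(e[0],1),np.round(e[1],1),round(e[2]),cv2.contourArea(q),'z.02:',onz(d,*e[0],.02).round(3))
```

```text
scene0 [314.8 279.8] [29.3 42.6] 89 334.0 z.02: [0.641 0.213 0.02 ]
scene0 [336.2 224.3] [33.6 44.9] 97 1086.0 z.02: [0.438 0.114 0.02 ]
scene0 [216.7 205.9] [26.2 38.6] 84 284.5 z.02: [ 0.628 -0.192  0.02 ]
scene0 [282.2 182.4] [26.2 34.7] 98 560.0 z.02: [ 0.406 -0.137  0.02 ]
side0 [264.7 286.6] [39.4 53.4] 88 565.5 z.02: [0.624 0.218 0.02 ]
side0 [351.  258.7] [43.1 60.5] 100 1977.0 z.02: [0.433 0.122 0.02 ]
side0 [283.9 231.4] [30.8 46. ] 91 351.0 z.02: [0.591 0.03  0.02 ]
side0 [344.8 195.4] [32.6 41.7] 93 1007.0 z.02: [ 0.426 -0.14   0.02 ]
wrist0 [273.  323.9] [77.  88.5] 91 2028.5 z.02: [ 0.619 -0.191  0.02 ]
wrist0 [105.8 274.6] [ 88.9 100.3] 95 6353.5 z.02: [ 0.415 -0.121  0.02 ]
wrist0 [260.9 148.2] [64.2 90.1] 128 518.5 z.02: [0.607 0.032 0.02 ]
wrist0 [271.4   7.8] [62.6 93.2] 108 1042.0 z.02: [0.619 0.166 0.02 ]
wrist0 [91.9 65.4] [125.9 145.9] 153 14081.0 z.02: [0.437 0.116 0.02 ]
```

View pics/crop0.png

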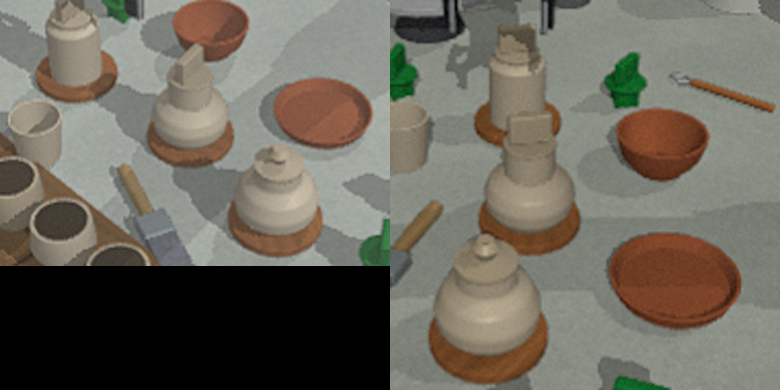

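View pics/crop0w.png

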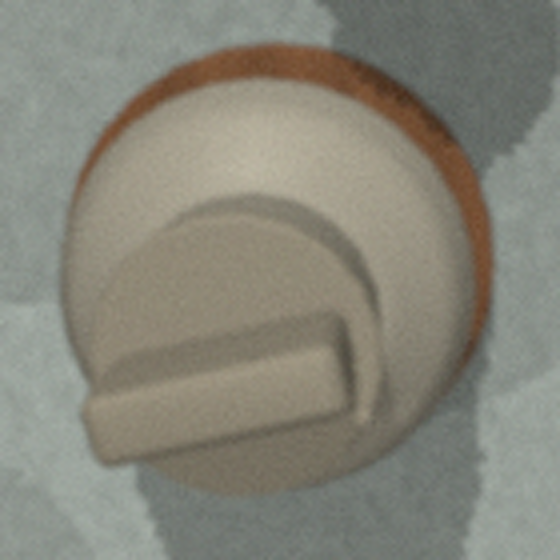

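Run:
```python
from h import *
d=load('wrist0')
P=[(200.75,200.5),(207,216.25),(267.5,202.5),(263,186.25)]
for z in (.151,.16):
    w=np.array([onz(d,*p,z) for p in P]);print(z,w[:,:2].round(4).tolist(),w.mean(0).round(4))
    print(np.linalg.norm(w[0]-w[3]),np.linalg.norm(w[1]-w[2]),np.linalg.norm(w[0]-w[1]),np.linalg.norm(w[2]-w[3]))
ctr=onz(d,*np.mean(P,0),.151)
for n in('scene0','side0'):
    e=load(n);print(n,proj(e,ctr),[np.round(proj(e,onz(d,*p,.151)),1).tolist() for p in P])
for n,x0,x1,y0,y1 in(('scene0',245,305,185,245),('side0',255,315,170,230)):
    c=load(n)['im'][y0:y1,x0:x1];cv2.imwrite(f'pics/z_{n}.png',cv2.resize(c,None,fx=9,fy=9,interpolation=cv2.INTER_CUBIC)[:,:,::-1])
```

```text
0.151 [[0.5712, 0.0121], [0.5749, 0.0003], [0.6184, 0.0106], [0.6153, 0.0224]] [0.595  0.0113 0.151 ]
0.04528204482473798 0.044646937242955424 0.012311410915690709 0.012157092079360748
0.16 [[0.5735, 0.0147], [0.577, 0.0034], [0.6187, 0.0133], [0.6158, 0.0246]] [0.5962 0.014  0.16  ]
0.04344848360081264 0.042839092804556944 0.011812897084122548 0.011664826928379134
scene0 (np.float64(271.7668444074368), np.float64(196.84223422590657)) [[278.3, 193.0], [274.3, 191.7], [265.2, 200.6], [269.2, 202.1]]
side0 (np.float64(282.5648942271703), np.float64(182.7353883244723)) [[292.7, 183.1], [291.3, 180.5], [272.7, 182.3], [273.7, 185.0]]
```

View pics/z_scene0.png

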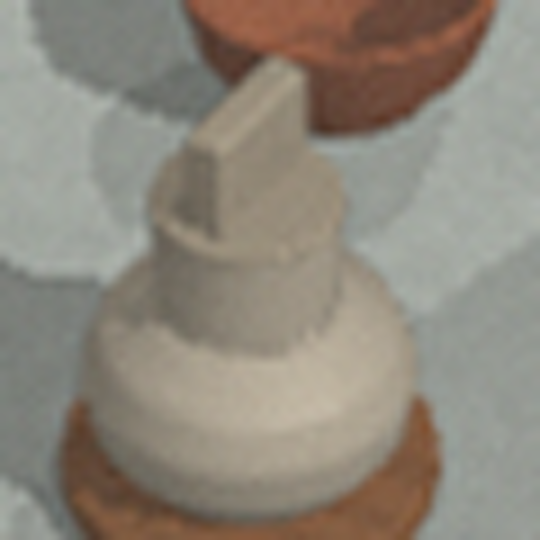

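View pics/z_side0.png

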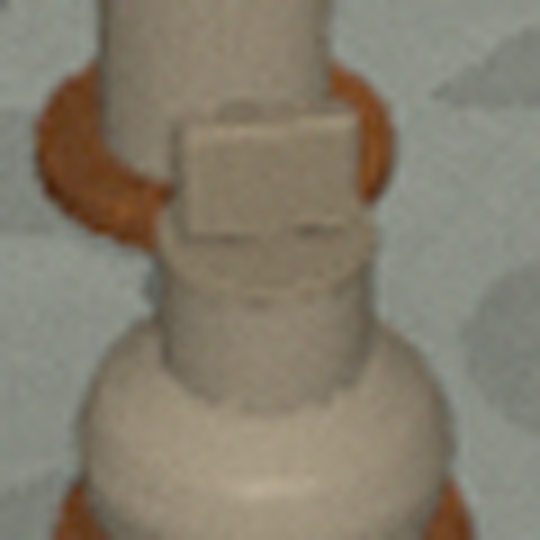

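Run:
```python
from h import *
d,s,e=load('wrist0'),load('scene0'),load('side0')
W=[(200.75,200.5),(207,216.25),(267.5,202.5),(263,186.25)]
S=[(279,192.8),(275.6,191.9),(265.8,200.6),(269.2,201.7)]
X=[]
for w,q in zip(W,S):
    x,er=tri([(d,*w),(s,*q)]);X.append(x);print('ws',x.round(4),np.round(er,4))
X=np.array(X);print(X.mean(0))
for w,q in zip([W[0],W[3]],[(294.4,183.1),(275.8,183.9)]): 
    x,er=tri([(d,*w),(e,*q)]);print('wside',x.round(4),np.round(er,4))
l=(X[3]+X[2]-X[0]-X[1])/2;print('yaw',np.degrees(np.arctan2(l[1],l[0])),np.linalg.norm(l))
w=np.array([onz(d,*p,.151) for p in W]);l=(w[3]+w[2]-w[0]-w[1])/2;print('yaw',np.degrees(np.arctan2(l[1],l[0])))
# dish: two views rim
print(tri([(d,91.9,65.4),(s,336.2,224.3),(e,351,258.7)]),tri([(d,91.9,65.4),(s,336.2,224.3)]))
for n in('scene0','wrist0'):
  pass
```

```text
ws [0.571  0.0131 0.1522] [0.0009 0.0009]
ws [0.5737 0.0016 0.1507] [0.0018 0.0018]
ws [0.6179 0.0113 0.1514] [0.0007 0.0007]
ws [0.6154 0.0227 0.1525] [0.0001 0.0001]
[0.59452117 0.01218827 0.15171663]
wside [0.5691 0.0113 0.1499] [0.0019 0.0019]
wside [0.6129 0.0228 0.1541] [0.0026 0.0026]
yaw 12.311523835397745 0.045392363597061704
yaw 13.242167358525997
(array([0.43403427, 0.11488885, 0.01563698]), [np.float64(0.0021681286556799345), np.float64(0.0038397497632376137), np.float64(0.0025042468057639654)]) (array([0.43961255, 0.11570325, 0.02289631]), [np.float64(0.0011041044510097066), np.float64(0.0011041044510096399)])
```

The three candidates in the scene view are:
- (216,190): a slim, straight-sided jar with a bar.
- (272,220): a round-bellied jar with a bar.
- (315,265): a bellied jar with a round knob.

The enlarged crops confirm that (272,220), at (240,190) in the wrist view, is the one meant. It is the only one with both a belly and a bar. The dish is the wide shallow one at (337,224); the deeper bowl at (282,182) is not it.

Two-view triangulation puts the bar top at z = 0.1517, against 0.151 expected. Its centre is (0.595, 0.012) and its yaw is about 13°. The dish rim centre is (0.436, 0.115), z about 0.02. Next I'll align above the bar.

Request:
servo_tool([
  {"tx": 0.1,"ty": -0.2,"az": 1.1,"gripper": 0.6},
  {"tx": 0.2,"ty": -0.5,"az": 2.2,"gripper": 0.6},
  {"tx": 0.3,"ty": -0.75,"az": 3.3,"gripper": 0.6},
  {"tx": 0.3,"ty": -0.75,"az": 4.4,"gripper": 0.6},
  {"tx": 0.3,"ty": -0.75,"az": 5.5,"gripper": 0.6},
  {"tx": 0.3,"ty": -0.75,"az": 6.6,"gripper": 0.6},
  {"tx": 0.3,"ty": -0.75,"az": 7.7,"gripper": 0.6},
  {"tx": 0.3,"ty": -0.75,"az": 7.7,"gripper": 0.6},
])

```text
schema error: expected keys tx, ty, tz, ax, ay, az, gripper
```

Request:
servo_tool([
  {"az": 1.1,"gripper": 0.6},
  {"az": 2.2,"gripper": 0.6},
  {"az": 3.3,"gripper": 0.6},
  {"az": 4.4,"gripper": 0.6},
  {"az": 5.1,"gripper": 0.6},
  {"az": 5.1,"gripper": 0.6},
  {"az": 5.1,"gripper": 0.6},
])

```text
schema error: expected keys tx, ty, tz, ax, ay, az, gripper
```

Run:
```python
from h import *
s=r.read_state();print(s['clock'],s['ee_pos'],s['tcp_rot'],s['joints'].round(2),s['contact_force'],s['finger_gap'])
snap('wrist','wrist1')
```

```text
0.15 [ 6.24755484e-01 -5.52383151e-05  2.02781857e-01] [-3.14079639e+00  7.34574562e-05  1.57076522e+00] [-0.07  0.52 -0.04  1.6   0.02  1.02 -0.11] [-0.44137289 -0.25091944  0.39649947] 0.9976064498902205
```

View pics/wrist1.png

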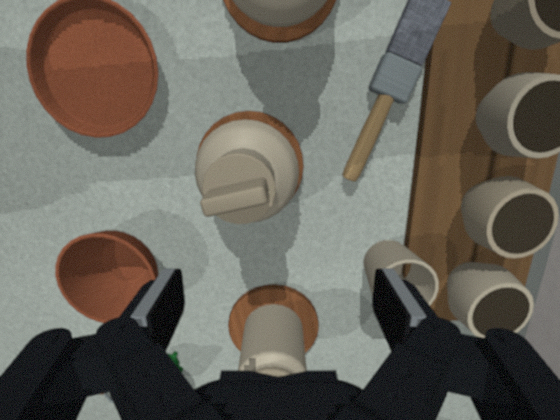

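All keys are required in every row, so nothing moved. I'll resend with full rows.

Request:
servo_tool([
  {"tx": 0.1,"ty": -0.2,"tz": 0,"ax": 0,"ay": 0,"az": 1.1,"gripper": 0.6},
  {"tx": 0.2,"ty": -0.5,"tz": 0,"ax": 0,"ay": 0,"az": 2.2,"gripper": 0.6},
  {"tx": 0.3,"ty": -0.75,"tz": 0,"ax": 0,"ay": 0,"az": 3.3,"gripper": 0.6},
  {"tx": 0.3,"ty": -0.75,"tz": 0,"ax": 0,"ay": 0,"az": 4.4,"gripper": 0.6},
  {"tx": 0.3,"ty": -0.75,"tz": 0,"ax": 0,"ay": 0,"az": 5.5,"gripper": 0.6},
  {"tx": 0.3,"ty": -0.75,"tz": 0,"ax": 0,"ay": 0,"az": 6.6,"gripper": 0.6},
  {"tx": 0.3,"ty": -0.75,"tz": 0,"ax": 0,"ay": 0,"az": 7.7,"gripper": 0.6},
  {"tx": 0.3,"ty": -0.75,"tz": 0,"ax": 0,"ay": 0,"az": 7.7,"gripper": 0.6},
])

```text
clock: 0.87
ee_pos: [0.5947, 0.0121, 0.2028]
tcp_rot: [-3.141, 0.001, 0.759]
contact_force: [-0.3, -0.0, -0.0]
finger_gap: 0.598
```

Request:
servo_tool([
  {"tx": 0,"ty": 0,"tz": 0,"ax": 0,"ay": 0,"az": 1.1,"gripper": 0.6},
  {"tx": 0,"ty": 0,"tz": 0,"ax": 0,"ay": 0,"az": 2.2,"gripper": 0.6},
  {"tx": 0,"ty": 0,"tz": 0,"ax": 0,"ay": 0,"az": 3.3,"gripper": 0.6},
  {"tx": 0,"ty": 0,"tz": 0,"ax": 0,"ay": 0,"az": 4.4,"gripper": 0.6},
  {"tx": 0,"ty": 0,"tz": 0,"ax": 0,"ay": 0,"az": 5.1,"gripper": 0.6},
  {"tx": 0,"ty": 0,"tz": 0,"ax": 0,"ay": 0,"az": 5.1,"gripper": 0.6},
])

```text
clock: 1.37
ee_pos: [0.5946, 0.0123, 0.2026]
tcp_rot: [3.141, 0.001, 0.225]
contact_force: [-0.8, 0.5, -0.7]
finger_gap: 0.598
```

Run:
```python
from h import *
s=r.read_state();print(s['clock'],s['ee_pos'],s['tcp_rot'],s['joints'].round(2),s['contact_force'],s['finger_gap'])
snap('wrist','wrist2')
```

```text
1.3667 [0.59459387 0.01226636 0.20256758] [3.14145015e+00 1.35642286e-03 2.24956583e-01] [-0.32  0.49  0.29  1.69 -0.16  0.98 -1.32] [-0.84979009  0.45185605 -0.65340717] 0.5975144906360408
```

View pics/wrist2.png

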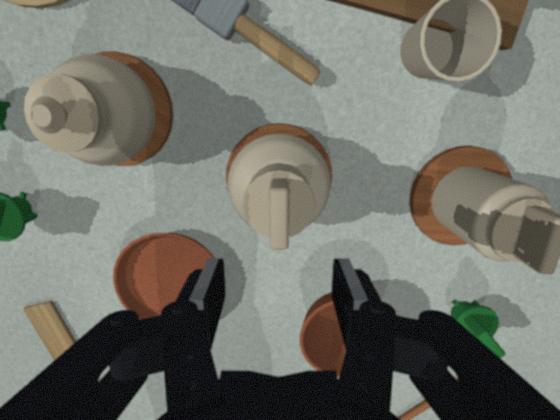

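Run:
```python
from h import *
d=load('wrist2');c=d['im'][165:260,230:330]
cv2.imwrite('pics/z_w2.png',cv2.resize(c,None,fx=6,fy=6,interpolation=cv2.INTER_CUBIC)[:,:,::-1])
e=load('wrist2');h=cv2.cvtColor(e['im'],cv2.COLOR_RGB2HSV)
```

```text
(no output)
```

View pics/z_w2.png

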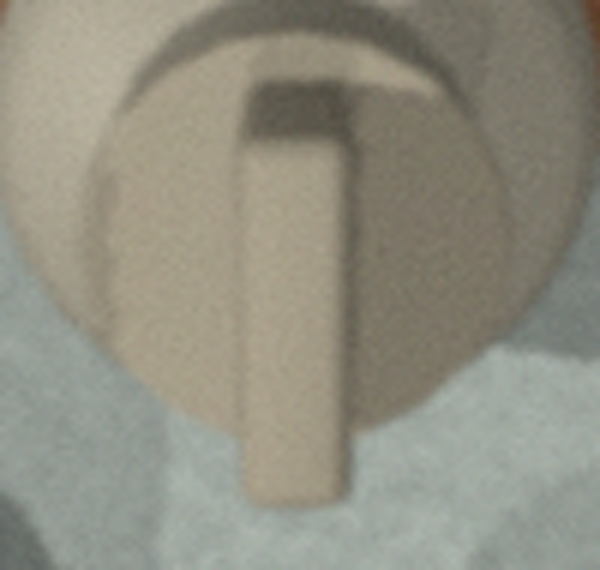

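Run:
```python
from h import *
d=load('wrist2');d0=load('wrist0')
P=[(270.7,187.8),(288,187.8),(270.3,248.8),(288.3,248.8)]
w=np.array([onz(d,*p,.151) for p in P]);print(w.round(4),w.mean(0).round(4))
l=w[0]+w[1]-w[2]-w[3];print('yaw',np.degrees(np.arctan2(l[1],l[0])),np.linalg.norm(l)/2)
W=[(200.75,200.5),(207,216.25),(267.5,202.5),(263,186.25)]
for a,b in((0,3),(1,2),(2,0),(3,1)):
    print(tri([(d,*P[a]),(d0,*W[b])]))
# dish from wrist0, fit: project the rim circle check
d2=d
h=cv2.cvtColor(d0['im'],cv2.COLOR_RGB2HSV);m=cv2.inRange(h,(0,110,60),(14,255,255));m=cv2.morphologyEx(m,cv2.MORPH_OPEN,np.ones((3,3)))
cs,_=cv2.findContours(m,cv2.RETR_EXTERNAL,cv2.CHAIN_APPROX_NONE);q=max(cs,key=cv2.contourArea)[:,0]
pts=np.array([onz(d0,*p,.02)[:2] for p in q]);print('dish',[np.round(x,4) for x in cv2.minEnclosingCircle(pts.astype(np.float32))],pts.mean(0),pts.min(0),pts.max(0))
for n in('scene0','side0'):
    e=load(n);h=cv2.cvtColor(e['im'],cv2.COLOR_RGB2HSV);m=cv2.inRange(h,(0,110,60),(14,255,255));m=cv2.morphologyEx(m,cv2.MORPH_OPEN,np.ones((3,3)))
    cs,_=cv2.findContours(m,cv2.RETR_EXTERNAL,cv2.CHAIN_APPROX_NONE);q=max(cs,key=cv2.contourArea)[:,0]
    pts=np.array([onz(e,*p,.02)[:2] for p in q]);print('dish',n,[np.round(x,4) for x in cv2.minEnclosingCircle(pts.astype(np.float32))])
```

```text
[[ 0.6159  0.0215  0.151 ]
 [ 0.6186  0.0098  0.151 ]
 [ 0.5706  0.0117  0.151 ]
 [ 0.5736 -0.0012  0.151 ]] [0.5947 0.0105 0.151 ]
yaw 12.929462995839797 0.04634916543150056
(array([0.61511441, 0.02143983, 0.14748322]), [np.float64(8.348426254172861e-05), np.float64(8.34842625417957e-05)])
(array([0.61814207, 0.00968991, 0.14843566]), [np.float64(0.00017870799078625955), np.float64(0.0001787079907865351)])
(array([0.57116888, 0.01201019, 0.15163218]), [np.float64(0.0003102335306531944), np.float64(0.00031023353065312223)])
(array([ 0.57410205, -0.0006177 ,  0.15044909]), [np.float64(0.0009255222104684524), np.float64(0.0009255222104685426)])
dish [array([0.4354, 0.1136]), np.float64(0.0686)] [0.43611604 0.11505316] [0.36730207 0.0455836 ] [0.5036759  0.17783247]
dish scene0 [array([0.4356, 0.1152]), np.float64(0.0716)]
dish side0 [array([0.4325, 0.1193]), np.float64(0.0738)]
```

The second wrist view has the bar at (279,218), centred between the fingers. It gives a centre of (0.5947, 0.011) and a yaw of 12.9°, matching the first measurement. Descending now.

Request:
servo_tool([
  {"tx": 0,"ty": 0.03,"tz": 0.5,"ax": 0,"ay": 0,"az": 0,"gripper": 0.6},
  {"tx": 0,"ty": 0.03,"tz": 1.0,"ax": 0,"ay": 0,"az": 0,"gripper": 0.6},
  {"tx": 0,"ty": 0.03,"tz": 1.5,"ax": 0,"ay": 0,"az": 0,"gripper": 0.6},
  {"tx": 0,"ty": 0.03,"tz": 1.8,"ax": 0,"ay": 0,"az": 0,"gripper": 0.5},
  {"tx": 0,"ty": 0.03,"tz": 2.0,"ax": 0,"ay": 0,"az": 0,"gripper": 0.4},
  {"tx": 0,"ty": 0.03,"tz": 2.02,"ax": 0,"ay": 0,"az": 0,"gripper": 0.35},
  {"tx": 0,"ty": 0.03,"tz": 2.02,"ax": 0,"ay": 0,"az": 0,"gripper": 0.35},
  {"tx": 0,"ty": 0.03,"tz": 2.02,"ax": 0,"ay": 0,"az": 0,"gripper": 0.35},
])

```text
clock: 2.08
ee_pos: [0.5953, 0.011, 0.1227]
tcp_rot: [3.141, 0.0, 0.23]
contact_force: [0.4, -1.0, -0.8]
finger_gap: 0.348
```

Run:
```python
from h import *
snap('side','side3');snap('wrist','wrist3')
a=load('side3')['im'][80:260,190:370];b=load('wrist3')['im'][120:400,140:420]
f=lambda x:cv2.resize(x,(400,400),interpolation=cv2.INTER_CUBIC)
cv2.imwrite('pics/c3.png',np.hstack([f(a),f(b)])[:,:,::-1])
```

```text
(no output)
```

View pics/c3.png

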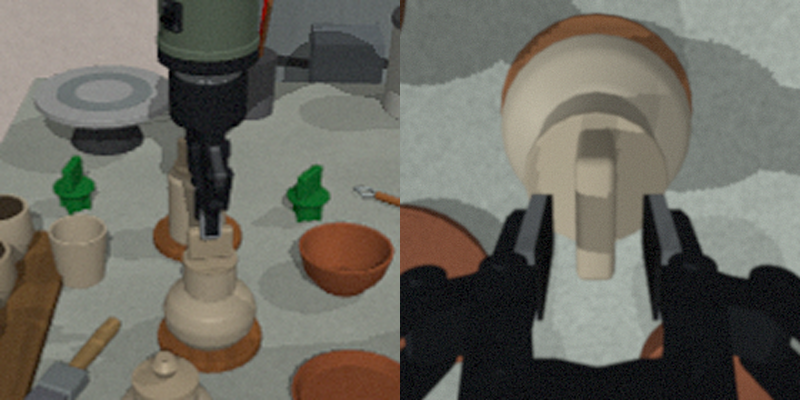

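The fingers straddle the bar, centred and clear of the flange. Closing.

Request:
servo_tool([
  {"tx": 0,"ty": 0,"tz": 0,"ax": 0,"ay": 0,"az": 0,"gripper": 0.2},
  {"tx": 0,"ty": 0,"tz": 0,"ax": 0,"ay": 0,"az": 0,"gripper": 0.1},
  {"tx": 0,"ty": 0,"tz": 0,"ax": 0,"ay": 0,"az": 0,"gripper": 0},
  {"tx": 0,"ty": 0,"tz": 0,"ax": 0,"ay": 0,"az": 0,"gripper": 0},
  {"tx": 0,"ty": 0,"tz": 0,"ax": 0,"ay": 0,"az": 0,"gripper": 0},
  {"tx": 0,"ty": 0,"tz": 0,"ax": 0,"ay": 0,"az": 0,"gripper": 0},
], newtons=90)

```text
clock: 2.68
ee_pos: [0.5955, 0.0111, 0.123]
tcp_rot: [3.141, -0.0, 0.23]
contact_force: [-1.9, 0.3, 6.5]
finger_gap: 0.002
```

The opening reads 0.002, so the fingers may have shut without the bar between them. I'll look before going on.

Run:
```python
from h import *
print(r.read_state()['finger_gap'])
snap('side','side4');snap('wrist','wrist4');snap('scene','scene4')
a=load('side4')['im'][130:230,230:330];b=load('wrist4')['im'][120:400,140:420]
f=lambda x:cv2.resize(x,(400,400),interpolation=cv2.INTER_CUBIC)
cv2.imwrite('pics/c4.png',np.hstack([f(a),f(b)])[:,:,::-1])
cv2.imwrite('pics/c4s.png',f(load('scene4')['im'][150:270,210:330])[:,:,::-1])
```

```text
0.0021320434155918497
```

View pics/c4.png

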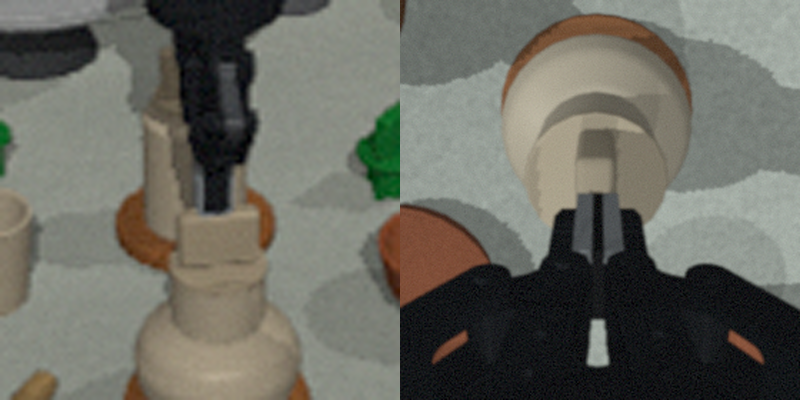

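View pics/c4s.png

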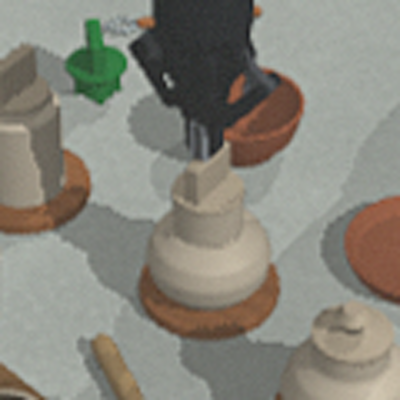

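Run:
```python
from h import *
s=r.read_state();print(s['ee_pos'],s['joints'],s['contact_force'])
for n in('scene4','side4','wrist4'):
    e=load(n);print(n,np.round(proj(e,s['ee_pos']),1),'z.151',np.round(proj(e,[*s['ee_pos'][:2],.151]),1))
for n,x0,y0 in(('scene4',245,165),('side4',255,150)):
    c=load(n)['im'][y0:y0+60,x0:x0+60].astype(float);c=np.clip(c*1.5,0,255).astype(np.uint8)
    cv2.imwrite(f'pics/z_{n}.png',cv2.resize(c,None,fx=9,fy=9,interpolation=cv2.INTER_CUBIC)[:,:,::-1])
```

```text
[0.59549435 0.0111632  0.1230434 ] [-0.29505399  0.58521048  0.25582124  1.76441851 -0.19285131  0.81585807
 -1.28822311] [-0.66965371  1.19375385  6.14354447]
scene4 [271.7 205. ] z.151 [271.6 196.9]
side4 [282.4 192.6] z.151 [282.4 182.7]
wrist4 [276.5 249.3] z.151 [276.2 273.6]
```

View pics/z_scene4.png

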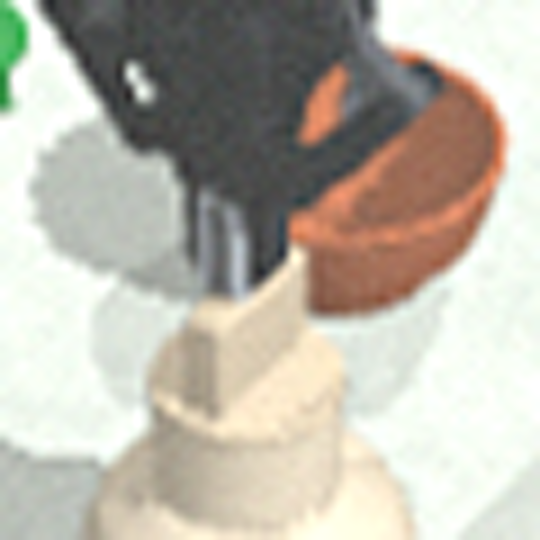

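View pics/z_side4.png

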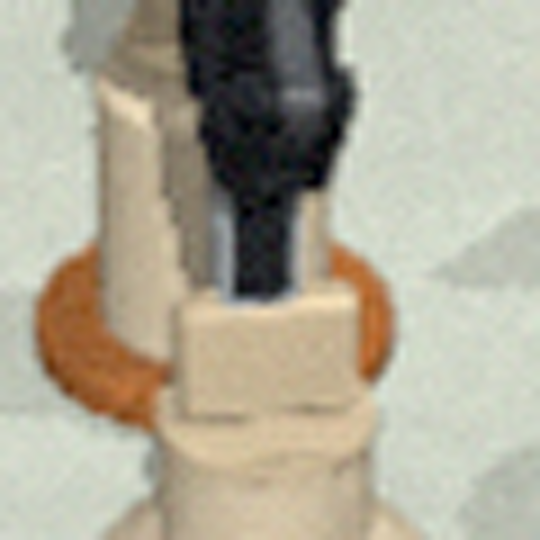

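Run:
```python
from h import *
s=r.read_state();e=load('wrist4');p=s['ee_pos'];x=np.array([np.cos(.23),np.sin(.23)])
for z in(.123,.135,.151):
    print(z,[np.round(proj(e,[*(p[:2]+k*x),z]),1).tolist() for k in(-.011,0,.011)])
print(tri([(load('scene4'),270,198.2),(load('side4'),283.7,183.1)]))
c=e['im'][200:330,215:345];cv2.imwrite('pics/z_w4.png',cv2.resize(np.clip(c*1.5,0,255).astype(np.uint8),None,fx=4.5,fy=4.5,interpolation=cv2.INTER_CUBIC)[:,:,::-1])
```

```text
0.123 [[276.5, 266.7], [276.5, 249.3], [276.5, 231.2]]
0.135 [[276.4, 277.1], [276.4, 258.8], [276.4, 239.8]]
0.151 [[276.3, 293.2], [276.2, 273.6], [276.2, 253.0]]
(array([0.59350821, 0.00267859, 0.14275574]), [np.float64(0.001735795172998142), np.float64(0.0017357951729980313)])
```

View pics/z_w4.png

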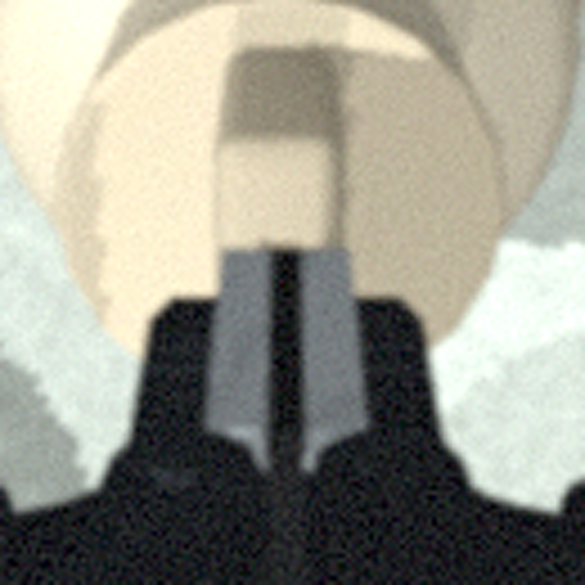

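The fingers are shut on top of the bar, not around it. The tips are at wrist (278,255), scene (270,198) and side (284,183). All three views put the tips at z of about 0.15, although the reported TCP is z = 0.123. So the real tips are about 28 mm above the reported TCP, and I'll go by the cameras. I'll back off, open, and go about 28 mm deeper, shifting 1.4 mm sideways, in small steps while watching the force.

Request:
servo_tool([
  {"tx": 0,"ty": 0,"tz": -0.2,"ax": 0,"ay": 0,"az": 0,"gripper": 0.1},
  {"tx": 0,"ty": -0.03,"tz": -0.35,"ax": 0,"ay": 0,"az": 0,"gripper": 0.3},
  {"tx": 0,"ty": -0.03,"tz": -0.35,"ax": 0,"ay": 0,"az": 0,"gripper": 0.5},
  {"tx": 0,"ty": -0.03,"tz": -0.35,"ax": 0,"ay": 0,"az": 0,"gripper": 0.5},
  {"tx": 0,"ty": -0.03,"tz": -0.35,"ax": 0,"ay": 0,"az": 0,"gripper": 0.5},
  {"tx": 0,"ty": -0.03,"tz": -0.35,"ax": 0,"ay": 0,"az": 0,"gripper": 0.5},
], newtons=30)

```text
clock: 3.33
ee_pos: [0.595, 0.0123, 0.1368]
tcp_rot: [3.141, -0.0, 0.23]
contact_force: [-0.1, 1.1, -0.0]
finger_gap: 0.496
```

Request:
servo_tool([
  {"tx": 0,"ty": 0,"tz": 0.2,"ax": 0,"ay": 0,"az": 0,"gripper": 0.5},
  {"tx": 0,"ty": 0,"tz": 0.4,"ax": 0,"ay": 0,"az": 0,"gripper": 0.5},
  {"tx": 0,"ty": 0,"tz": 0.6,"ax": 0,"ay": 0,"az": 0,"gripper": 0.5},
  {"tx": 0,"ty": 0,"tz": 0.75,"ax": 0,"ay": 0,"az": 0,"gripper": 0.5},
  {"tx": 0,"ty": 0,"tz": 0.85,"ax": 0,"ay": 0,"az": 0,"gripper": 0.5},
  {"tx": 0,"ty": 0,"tz": 0.85,"ax": 0,"ay": 0,"az": 0,"gripper": 0.5},
])

```text
clock: 3.83
ee_pos: [0.5945, 0.0122, 0.1016]
tcp_rot: [3.141, 0.001, 0.23]
contact_force: [0.2, -0.9, 0.1]
finger_gap: 0.498
```

Run:
```python
from h import *
s=r.read_state();print(s['clock'],s['ee_pos'],s['contact_force'])
snap('side','side5');snap('wrist','wrist5');snap('scene','scene5')
f=lambda x:cv2.resize(np.clip(x*1.4,0,255).astype(np.uint8),(400,400),interpolation=cv2.INTER_CUBIC)
cv2.imwrite('pics/c5.png',np.hstack([f(load('side5')['im'][150:220,250:320]),f(load('scene5')['im'][160:230,240:310])])[:,:,::-1])
cv2.imwrite('pics/c5w.png',f(load('wrist5')['im'][150:350,180:380])[:,:,::-1])
```

```text
3.8333 [0.59449428 0.01223262 0.10158847] [ 0.23908067 -0.8576212   0.14867216]
```

View pics/c5.png

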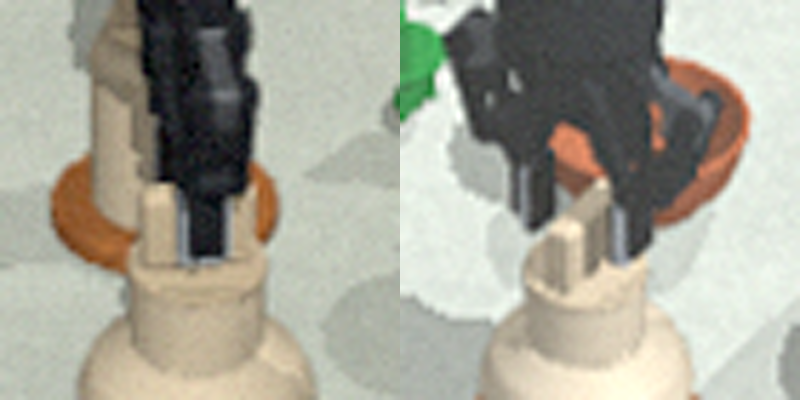

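View pics/c5w.png

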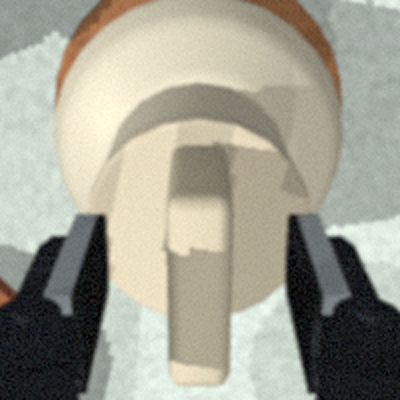

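The fingers now straddle the bar. Going 6 mm deeper and closing.

Request:
servo_tool([
  {"tx": 0,"ty": 0,"tz": 0.15,"ax": 0,"ay": 0,"az": 0,"gripper": 0.4},
  {"tx": 0,"ty": 0,"tz": 0.15,"ax": 0,"ay": 0,"az": 0,"gripper": 0.3},
  {"tx": 0,"ty": 0,"tz": 0.15,"ax": 0,"ay": 0,"az": 0,"gripper": 0.15},
  {"tx": 0,"ty": 0,"tz": 0.15,"ax": 0,"ay": 0,"az": 0,"gripper": 0},
  {"tx": 0,"ty": 0,"tz": 0.15,"ax": 0,"ay": 0,"az": 0,"gripper": 0},
  {"tx": 0,"ty": 0,"tz": 0.15,"ax": 0,"ay": 0,"az": 0,"gripper": 0},
  {"tx": 0,"ty": 0,"tz": 0.15,"ax": 0,"ay": 0,"az": 0,"gripper": 0},
], newtons=90)

```text
clock: 4.57
ee_pos: [0.5952, 0.0123, 0.0971]
tcp_rot: [3.141, -0.001, 0.23]
contact_force: [0.7, 0.3, -0.0]
finger_gap: 0.147
```

Run:
```python
from h import *
s=r.read_state();print(s['clock'],s['ee_pos'],s['tcp_rot'],s['contact_force'],s['moment'],s['finger_gap'])
snap('side','side6');snap('wrist','wrist6');snap('scene','scene6')
f=lambda x:cv2.resize(np.clip(x*1.4,0,255).astype(np.uint8),(400,400),interpolation=cv2.INTER_CUBIC)
cv2.imwrite('pics/c6.png',np.hstack([f(load('side6')['im'][150:220,250:320]),f(load('wrist6')['im'][150:350,180:380])])[:,:,::-1])
```

```text
4.5667 [0.59522938 0.01225852 0.09705683] [ 3.14127716e+00 -5.08139280e-04  2.29893491e-01] [ 0.68756853  0.31964128 -0.03344598] [-0.004411    0.04133274  0.01647114] 0.14740604807104826
```

View pics/c6.png

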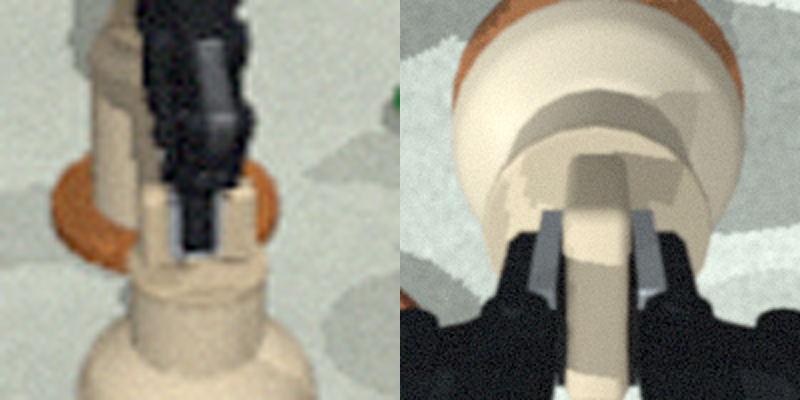

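The opening is 0.147 (about 12.5 mm) with the bar between the pads, so the grip is good. Twisting anticlockwise (az negative, tool z down).

Request:
servo_tool([
  {"tx": 0,"ty": 0,"tz": 0,"ax": 0,"ay": 0,"az": -0.7,"gripper": 0},
  {"tx": 0,"ty": 0,"tz": 0,"ax": 0,"ay": 0,"az": -1.5,"gripper": 0},
  {"tx": 0,"ty": 0,"tz": 0,"ax": 0,"ay": 0,"az": -2.3,"gripper": 0},
  {"tx": 0,"ty": 0,"tz": 0,"ax": 0,"ay": 0,"az": -3.1,"gripper": 0},
  {"tx": 0,"ty": 0,"tz": 0,"ax": 0,"ay": 0,"az": -3.9,"gripper": 0},
  {"tx": 0,"ty": 0,"tz": 0,"ax": 0,"ay": 0,"az": -4.8,"gripper": 0},
  {"tx": 0,"ty": 0,"tz": 0,"ax": 0,"ay": 0,"az": -4.8,"gripper": 0},
  {"tx": 0,"ty": 0,"tz": 0,"ax": 0,"ay": 0,"az": -4.8,"gripper": 0},
])

```text
clock: 5.38
ee_pos: [0.5953, 0.0122, 0.097]
tcp_rot: [3.141, -0.001, 0.73]
contact_force: [-0.6, 0.0, 0.4]
finger_gap: 0.145
```

Run:
```python
from h import *
s=r.read_state();print(s['clock'],s['ee_pos'],s['tcp_rot'],s['contact_force'],s['moment'],s['finger_gap'])
snap('wrist','wrist7')
f=lambda x:cv2.resize(np.clip(x*1.4,0,255).astype(np.uint8),(400,400),interpolation=cv2.INTER_CUBIC)
cv2.imwrite('pics/c7.png',f(load('wrist7')['im'][150:350,180:380])[:,:,::-1])
```

```text
5.3833 [0.59526462 0.01215995 0.09704888] [ 3.14117911e+00 -5.08605597e-04  7.29566694e-01] [-0.59381624  0.04128041  0.37051062] [0.11422865 0.08547639 0.00132534] 0.14516572474163153
```

View pics/c7.png

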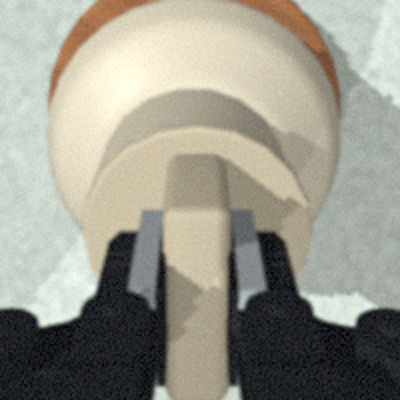

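The bar followed the gripper by 28.6°. Lifting gently towards the catch.

Request:
servo_tool([
  {"tx": 0,"ty": 0,"tz": -0.08,"ax": 0,"ay": 0,"az": 0,"gripper": 0},
  {"tx": 0,"ty": 0,"tz": -0.16,"ax": 0,"ay": 0,"az": 0,"gripper": 0},
  {"tx": 0,"ty": 0,"tz": -0.24,"ax": 0,"ay": 0,"az": 0,"gripper": 0},
  {"tx": 0,"ty": 0,"tz": -0.3,"ax": 0,"ay": 0,"az": 0,"gripper": 0},
  {"tx": 0,"ty": 0,"tz": -0.3,"ax": 0,"ay": 0,"az": 0,"gripper": 0},
  {"tx": 0,"ty": 0,"tz": -0.3,"ax": 0,"ay": 0,"az": 0,"gripper": 0},
])

```text
clock: 5.93
ee_pos: [0.5953, 0.0121, 0.1092]
tcp_rot: [3.141, -0.001, 0.729]
contact_force: [0.6, -0.4, -1.7]
finger_gap: 0.14
```

Request:
servo_tool([
  {"tx": 0,"ty": 0,"tz": -0.04,"ax": 0,"ay": 0,"az": 0,"gripper": 0},
  {"tx": 0,"ty": 0,"tz": -0.04,"ax": 0,"ay": 0,"az": 0,"gripper": 0},
  {"tx": 0,"ty": 0,"tz": -0.04,"ax": 0,"ay": 0,"az": 0,"gripper": 0},
])

```text
clock: 6.18
ee_pos: [0.5954, 0.0121, 0.1109]
tcp_rot: [3.141, -0.001, 0.729]
contact_force: [0.2, 0.3, -1.6]
finger_gap: 0.143
```

Run:
```python
from h import *
s=r.read_state();print(s['clock'],s['ee_pos'],s['tcp_rot'],s['contact_force'],s['moment'],s['finger_gap'],s['joints'].round(2))
snap('side','side8')
f=lambda x:cv2.resize(np.clip(x*1.4,0,255).astype(np.uint8),(400,400),interpolation=cv2.INTER_CUBIC)
cv2.imwrite('pics/c8.png',np.hstack([f(load('side6')['im'][150:220,250:320]),f(load('side8')['im'][150:220,250:320])])[:,:,::-1])
```

```text
6.1833 [0.59536879 0.01214262 0.11085442] [ 3.14079382e+00 -6.44215809e-04  7.28798298e-01] [ 0.24528462  0.29812153 -1.57099854] [-0.04400503  0.01071835  0.00971795] 0.14300614759811003 [-0.2   0.59  0.11  1.77 -0.09  0.79 -0.89]
```

View pics/c8.png

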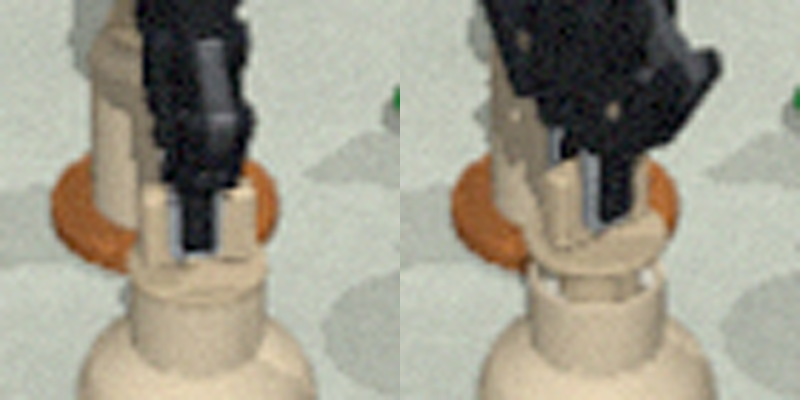

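The stopper is up 13.8 mm, with the plug showing above the rim. Now turning back clockwise, about 57° in total.

Request:
servo_tool([
  {"tx": 0,"ty": 0,"tz": 0,"ax": 0,"ay": 0,"az": 0.7,"gripper": 0},
  {"tx": 0,"ty": 0,"tz": 0,"ax": 0,"ay": 0,"az": 1.5,"gripper": 0},
  {"tx": 0,"ty": 0,"tz": 0,"ax": 0,"ay": 0,"az": 2.3,"gripper": 0},
  {"tx": 0,"ty": 0,"tz": 0,"ax": 0,"ay": 0,"az": 3.1,"gripper": 0},
  {"tx": 0,"ty": 0,"tz": 0,"ax": 0,"ay": 0,"az": 3.9,"gripper": 0},
  {"tx": 0,"ty": 0,"tz": 0,"ax": 0,"ay": 0,"az": 4.7,"gripper": 0},
  {"tx": 0,"ty": 0,"tz": 0,"ax": 0,"ay": 0,"az": 4.7,"gripper": 0},
])

```text
clock: 6.82
ee_pos: [0.5953, 0.0119, 0.1107]
tcp_rot: [3.141, -0.001, 0.232]
contact_force: [-0.6, -1.5, -0.9]
finger_gap: 0.142
```

Request:
servo_tool([
  {"tx": 0,"ty": 0,"tz": 0,"ax": 0,"ay": 0,"az": 0.7,"gripper": 0},
  {"tx": 0,"ty": 0,"tz": 0,"ax": 0,"ay": 0,"az": 1.5,"gripper": 0},
  {"tx": 0,"ty": 0,"tz": 0,"ax": 0,"ay": 0,"az": 2.3,"gripper": 0},
  {"tx": 0,"ty": 0,"tz": 0,"ax": 0,"ay": 0,"az": 3.1,"gripper": 0},
  {"tx": 0,"ty": 0,"tz": 0,"ax": 0,"ay": 0,"az": 3.9,"gripper": 0},
  {"tx": 0,"ty": 0,"tz": 0,"ax": 0,"ay": 0,"az": 4.8,"gripper": 0},
  {"tx": 0,"ty": 0,"tz": 0,"ax": 0,"ay": 0,"az": 4.8,"gripper": 0},
  {"tx": 0,"ty": 0,"tz": 0,"ax": 0,"ay": 0,"az": 4.8,"gripper": 0},
])

```text
clock: 7.48
ee_pos: [0.5953, 0.0121, 0.1106]
tcp_rot: [3.141, -0.001, -0.265]
contact_force: [-0.2, 0.8, -1.0]
finger_gap: 0.146
```

Run:
```python
from h import *
s=r.read_state();print(s['clock'],s['ee_pos'],s['tcp_rot'],s['contact_force'],s['moment'],s['finger_gap'],s['joints'].round(2))
snap('wrist','wrist9');snap('side','side9')
f=lambda x:cv2.resize(np.clip(x*1.4,0,255).astype(np.uint8),(400,400),interpolation=cv2.INTER_CUBIC)
cv2.imwrite('pics/c9.png',np.hstack([f(load('side9')['im'][150:220,250:320]),f(load('wrist9')['im'][150:350,180:380])])[:,:,::-1])
```

```text
7.4833 [0.59526555 0.01209636 0.11057509] [ 3.14090126e+00 -8.24088067e-04 -2.65313669e-01] [-0.22260894  0.78671326 -0.97820235] [-0.06432318 -0.07532145  0.01196301] 0.14640601260137598 [-0.38  0.62  0.38  1.78 -0.31  0.8  -1.69]
```

View pics/c9.png

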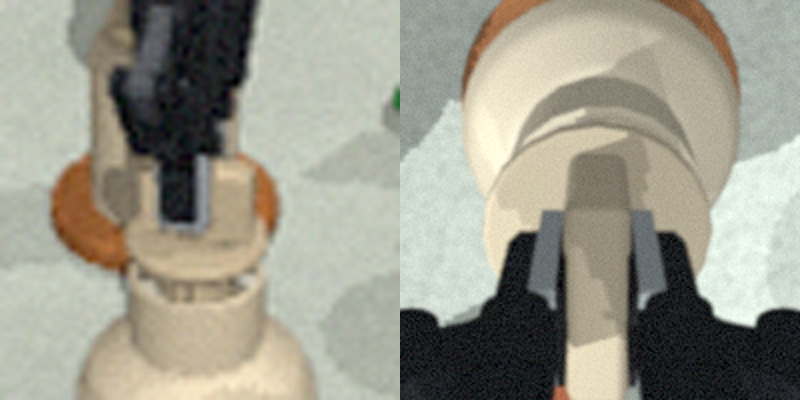

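It is now 28.4° clockwise of its start and still in the grip. Lifting carefully.

Request:
servo_tool([
  {"tx": 0,"ty": 0,"tz": -0.08,"ax": 0,"ay": 0,"az": 0,"gripper": 0},
  {"tx": 0,"ty": 0,"tz": -0.16,"ax": 0,"ay": 0,"az": 0,"gripper": 0},
  {"tx": 0,"ty": 0,"tz": -0.24,"ax": 0,"ay": 0,"az": 0,"gripper": 0},
  {"tx": 0,"ty": 0,"tz": -0.24,"ax": 0,"ay": 0,"az": 0,"gripper": 0},
])

```text
clock: 7.92
ee_pos: [0.5956, 0.0121, 0.1211]
tcp_rot: [-3.141, -0.002, -0.265]
contact_force: [-0.0, 0.1, -1.8]
finger_gap: 0.143
```

Request:
servo_tool([
  {"tx": 0,"ty": 0,"tz": -0.15,"ax": 0,"ay": 0,"az": 0,"gripper": 0},
  {"tx": 0,"ty": 0,"tz": -0.35,"ax": 0,"ay": 0,"az": 0,"gripper": 0},
  {"tx": 0,"ty": 0,"tz": -0.6,"ax": 0,"ay": 0,"az": 0,"gripper": 0},
  {"tx": 0,"ty": 0,"tz": -0.9,"ax": 0,"ay": 0,"az": 0,"gripper": 0},
  {"tx": 0,"ty": 0,"tz": -1.2,"ax": 0,"ay": 0,"az": 0,"gripper": 0},
  {"tx": 0,"ty": 0,"tz": -1.4,"ax": 0,"ay": 0,"az": 0,"gripper": 0},
  {"tx": 0,"ty": 0,"tz": -1.4,"ax": 0,"ay": 0,"az": 0,"gripper": 0},
])

```text
clock: 8.5
ee_pos: [0.5965, 0.0121, 0.1794]
tcp_rot: [-3.14, -0.004, -0.266]
contact_force: [0.6, 0.1, -1.1]
finger_gap: 0.146
```

Run:
```python
from h import *
s=r.read_state();print(s['clock'],s['ee_pos'],s['tcp_rot'],s['contact_force'],s['finger_gap'],s['joints'].round(2))
snap('scene','scene10');snap('side','side10')
f=lambda x:cv2.resize(np.clip(x*1.2,0,255).astype(np.uint8),(400,400),interpolation=cv2.INTER_CUBIC)
cv2.imwrite('pics/c10.png',np.hstack([f(load('side10')['im'][80:280,190:390]),f(load('scene10')['im'][100:300,190:390])])[:,:,::-1])
yaw=s['tcp_rot'][2];R=np.array([[np.cos(yaw),np.sin(yaw)],[np.sin(yaw),-np.cos(yaw)]]) # cols tool x,y in world
d=np.array([.435,.1155])-s['ee_pos'][:2];print('tool units',(R.T@d)/.04,d)
```

```text
8.5 [0.5964512  0.01206488 0.17938116] [-3.14020147 -0.004278   -0.26555689] [ 0.59252672  0.10296354 -1.11462456] 0.1464838931649658 [-0.41  0.53  0.42  1.72 -0.26  0.93 -1.72]
tool units [-4.57344938 -1.43592565] [-0.1614512   0.10343512]
```

View pics/c10.png

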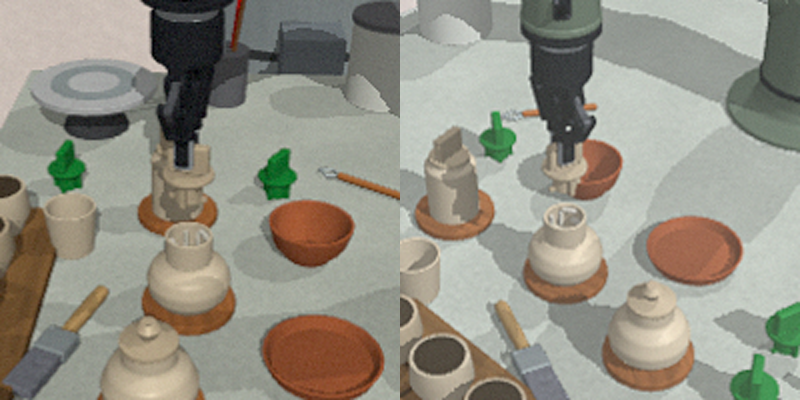

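The stopper is out of the jar, upright and gripped. Carrying it to above the dish.

Request:
servo_tool([
  {"tx": -0.25,"ty": -0.08,"tz": 0,"ax": 0,"ay": 0,"az": 0,"gripper": 0},
  {"tx": -0.7,"ty": -0.22,"tz": 0,"ax": 0,"ay": 0,"az": 0,"gripper": 0},
  {"tx": -1.3,"ty": -0.41,"tz": 0,"ax": 0,"ay": 0,"az": 0,"gripper": 0},
  {"tx": -1.9,"ty": -0.6,"tz": 0,"ax": 0,"ay": 0,"az": 0,"gripper": 0},
  {"tx": -2.5,"ty": -0.79,"tz": 0,"ax": 0,"ay": 0,"az": 0,"gripper": 0},
  {"tx": -3.1,"ty": -0.98,"tz": 0,"ax": 0,"ay": 0,"az": 0,"gripper": 0},
  {"tx": -3.7,"ty": -1.17,"tz": 0,"ax": 0,"ay": 0,"az": 0,"gripper": 0},
  {"tx": -4.2,"ty": -1.32,"tz": 0,"ax": 0,"ay": 0,"az": 0,"gripper": 0},
])

```text
clock: 9.27
ee_pos: [0.4448, 0.1081, 0.1764]
tcp_rot: [-3.142, -0.001, -0.265]
contact_force: [0.4, 0.9, -1.6]
finger_gap: 0.145
```

Run:
```python
from h import *
s=r.read_state();print(s['clock'],s['ee_pos'],s['tcp_rot'],s['contact_force'],s['finger_gap'],s['joints'].round(2))
yaw=s['tcp_rot'][2];R=np.array([[np.cos(yaw),np.sin(yaw)],[np.sin(yaw),-np.cos(yaw)]])
d=np.array([.435,.1155])-s['ee_pos'][:2];print('tool units',(R.T@d)/.04,d)
```

```text
9.2667 [0.44479724 0.1080918  0.17644563] [-3.14154587e+00 -6.31769682e-04 -2.64517392e-01] [ 0.38515794  0.90765439 -1.56821896] 0.14508970577059205 [-0.72  0.32  0.44  2.07 -0.19  0.79 -2.01]
tool units [-0.28483274 -0.11472768] [-0.00979724  0.0074082 ]
```

Request:
servo_tool([
  {"tx": -0.28,"ty": -0.11,"tz": 0.2,"ax": 0,"ay": 0,"az": 0,"gripper": 0},
  {"tx": -0.28,"ty": -0.11,"tz": 0.6,"ax": 0,"ay": 0,"az": 0,"gripper": 0},
  {"tx": -0.28,"ty": -0.11,"tz": 1.2,"ax": 0,"ay": 0,"az": 0,"gripper": 0},
  {"tx": -0.28,"ty": -0.11,"tz": 1.8,"ax": 0,"ay": 0,"az": 0,"gripper": 0},
  {"tx": -0.28,"ty": -0.11,"tz": 2.4,"ax": 0,"ay": 0,"az": 0,"gripper": 0},
  {"tx": -0.28,"ty": -0.11,"tz": 2.9,"ax": 0,"ay": 0,"az": 0,"gripper": 0},
  {"tx": -0.28,"ty": -0.11,"tz": 3.2,"ax": 0,"ay": 0,"az": 0,"gripper": 0},
  {"tx": -0.28,"ty": -0.11,"tz": 3.2,"ax": 0,"ay": 0,"az": 0,"gripper": 0},
])

```text
clock: 9.93
ee_pos: [0.4331, 0.1148, 0.0462]
tcp_rot: [3.139, 0.003, -0.264]
contact_force: [-1.0, -0.6, -1.4]
finger_gap: 0.145
```

Run:
```python
from h import *
s=r.read_state();print(s['clock'],s['ee_pos'],s['tcp_rot'],s['contact_force'],s['finger_gap'],s['joints'].round(2))
snap('scene','scene11');snap('side','side11')
f=lambda x:cv2.resize(np.clip(x*1.2,0,255).astype(np.uint8),(400,400),interpolation=cv2.INTER_CUBIC)
cv2.imwrite('pics/c11.png',np.hstack([f(load('side11')['im'][180:300,290:410]),f(load('scene11')['im'][160:260,285:385])])[:,:,::-1])
```

```text
9.9333 [0.43311619 0.11481241 0.0462195 ] [ 3.13887949e+00  2.67243542e-03 -2.64200219e-01] [-1.00086193 -0.59017709 -1.41646919] 0.14503006880877556 [-0.62  0.54  0.29  2.18 -0.34  0.46 -1.89]
```

View pics/c11.png

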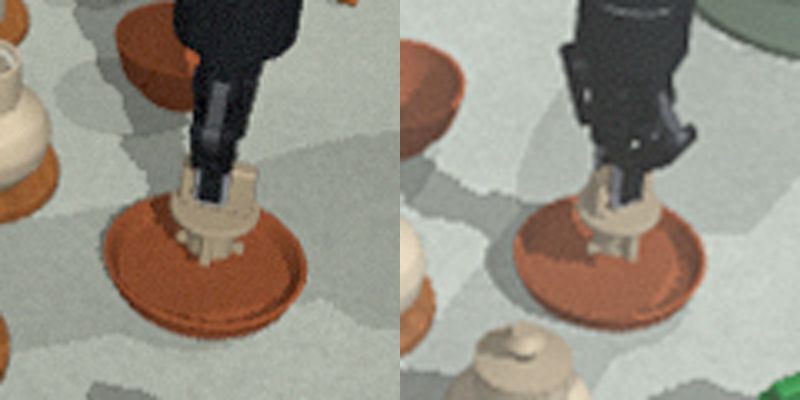

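The stopper is upright over the dish, about 23 mm above the floor by my reckoning. Going down slowly until it touches.

Request:
servo_tool([
  {"tx": 0,"ty": 0,"tz": 0.1,"ax": 0,"ay": 0,"az": 0,"gripper": 0},
  {"tx": 0,"ty": 0,"tz": 0.2,"ax": 0,"ay": 0,"az": 0,"gripper": 0},
  {"tx": 0,"ty": 0,"tz": 0.3,"ax": 0,"ay": 0,"az": 0,"gripper": 0},
  {"tx": 0,"ty": 0,"tz": 0.4,"ax": 0,"ay": 0,"az": 0,"gripper": 0},
  {"tx": 0,"ty": 0,"tz": 0.45,"ax": 0,"ay": 0,"az": 0,"gripper": 0},
  {"tx": 0,"ty": 0,"tz": 0.45,"ax": 0,"ay": 0,"az": 0,"gripper": 0},
])

```text
clock: 10.53
ee_pos: [0.4344, 0.115, 0.03]
tcp_rot: [3.14, 0.001, -0.265]
contact_force: [-1.3, -0.3, -0.6]
finger_gap: 0.147
```

Request:
servo_tool([
  {"tx": 0,"ty": 0,"tz": 0.05,"ax": 0,"ay": 0,"az": 0,"gripper": 0},
  {"tx": 0,"ty": 0,"tz": 0.07,"ax": 0,"ay": 0,"az": 0,"gripper": 0},
  {"tx": 0,"ty": 0,"tz": 0.07,"ax": 0,"ay": 0,"az": 0,"gripper": 0},
])

```text
clock: 10.78
ee_pos: [0.4343, 0.1149, 0.0271]
tcp_rot: [3.14, 0.001, -0.265]
contact_force: [-0.2, -0.5, -2.3]
finger_gap: 0.146
```

Request:
servo_tool([
  {"tx": 0,"ty": 0,"tz": 0.05,"ax": 0,"ay": 0,"az": 0,"gripper": 0},
  {"tx": 0,"ty": 0,"tz": 0.05,"ax": 0,"ay": 0,"az": 0,"gripper": 0},
  {"tx": 0,"ty": 0,"tz": 0.05,"ax": 0,"ay": 0,"az": 0,"gripper": 0},
])

```text
clock: 11.03
ee_pos: [0.4343, 0.1149, 0.0251]
tcp_rot: [3.14, 0.001, -0.265]
contact_force: [-0.6, -0.4, -1.3]
finger_gap: 0.144
```

Request:
servo_tool([
  {"tx": 0,"ty": 0,"tz": 0.04,"ax": 0,"ay": 0,"az": 0,"gripper": 0},
  {"tx": 0,"ty": 0,"tz": 0.05,"ax": 0,"ay": 0,"az": 0,"gripper": 0},
  {"tx": 0,"ty": 0,"tz": 0.05,"ax": 0,"ay": 0,"az": 0,"gripper": 0},
])

```text
clock: 11.28
ee_pos: [0.4343, 0.1149, 0.023]
tcp_rot: [3.14, 0.001, -0.265]
contact_force: [0.2, -0.4, -2.2]
finger_gap: 0.143
```

Request:
servo_tool([
  {"tx": 0,"ty": 0,"tz": 0.04,"ax": 0,"ay": 0,"az": 0,"gripper": 0},
  {"tx": 0,"ty": 0,"tz": 0.04,"ax": 0,"ay": 0,"az": 0,"gripper": 0},
  {"tx": 0,"ty": 0,"tz": 0.04,"ax": 0,"ay": 0,"az": 0,"gripper": 0},
])

```text
clock: 11.53
ee_pos: [0.4346, 0.1149, 0.0228]
tcp_rot: [-3.141, 0.0, -0.265]
contact_force: [-10.8, -3.3, 52.4]
finger_gap: 0.141
```

Run:
```python
from h import *
s=r.read_state();print(s['clock'],s['ee_pos'],s['tcp_rot'],s['contact_force'],s['finger_gap'])
snap('scene','scene12');snap('side','side12')
f=lambda x:cv2.resize(np.clip(x*1.3,0,255).astype(np.uint8),(400,400),interpolation=cv2.INTER_CUBIC)
cv2.imwrite('pics/c12.png',np.hstack([f(load('side12')['im'][210:290,310:390]),f(load('scene12')['im'][180:250,300:370])])[:,:,::-1])
```

```text
11.5333 [0.4345779  0.11494119 0.02284868] [-3.14145584e+00  4.87550756e-04 -2.65317228e-01] [-10.76843278  -3.30245705  52.43647549] 0.14081031199793972
```

View pics/c12.png

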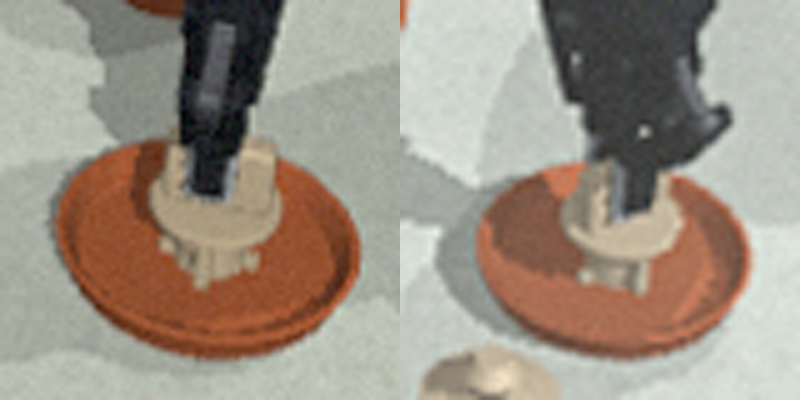

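Contact at ee z = 0.0228, against 0.0231 predicted, but the load is 52 N. I'll relax the push first, then release.

Request:
servo_tool([
  {"tx": 0,"ty": 0,"tz": 0,"ax": 0,"ay": 0,"az": 0,"gripper": 0},
  {"tx": 0,"ty": 0,"tz": 0,"ax": 0,"ay": 0,"az": 0,"gripper": 0},
  {"tx": 0,"ty": 0,"tz": 0,"ax": 0,"ay": 0,"az": 0,"gripper": 0},
])

```text
clock: 11.88
ee_pos: [0.4347, 0.115, 0.023]
tcp_rot: [-3.141, 0.0, -0.265]
contact_force: [-0.9, -0.1, 11.8]
finger_gap: 0.146
```

Request:
servo_tool([
  {"tx": 0,"ty": 0,"tz": 0,"ax": 0,"ay": 0,"az": 0,"gripper": 0.1},
  {"tx": 0,"ty": 0,"tz": 0,"ax": 0,"ay": 0,"az": 0,"gripper": 0.2},
  {"tx": 0,"ty": 0,"tz": 0,"ax": 0,"ay": 0,"az": 0,"gripper": 0.3},
  {"tx": 0,"ty": 0,"tz": 0,"ax": 0,"ay": 0,"az": 0,"gripper": 0.5},
  {"tx": 0,"ty": 0,"tz": 0,"ax": 0,"ay": 0,"az": 0,"gripper": 0.5},
  {"tx": 0,"ty": 0,"tz": 0,"ax": 0,"ay": 0,"az": 0,"gripper": 0.5},
], newtons=20)

```text
clock: 12.38
ee_pos: [0.4347, 0.115, 0.0229]
tcp_rot: [-3.141, 0.0, -0.265]
contact_force: [-0.3, 0.4, 0.2]
finger_gap: 0.495
```

Run:
```python
from h import *
snap('wrist','wrist13');snap('side','side13')
f=lambda x:cv2.resize(np.clip(x*1.3,0,255).astype(np.uint8),(400,400),interpolation=cv2.INTER_CUBIC)
cv2.imwrite('pics/c13.png',np.hstack([f(load('side13')['im'][210:290,310:390]),f(load('wrist13')['im'][140:380,160:400])])[:,:,::-1])
```

```text
(no output)
```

View pics/c13.png

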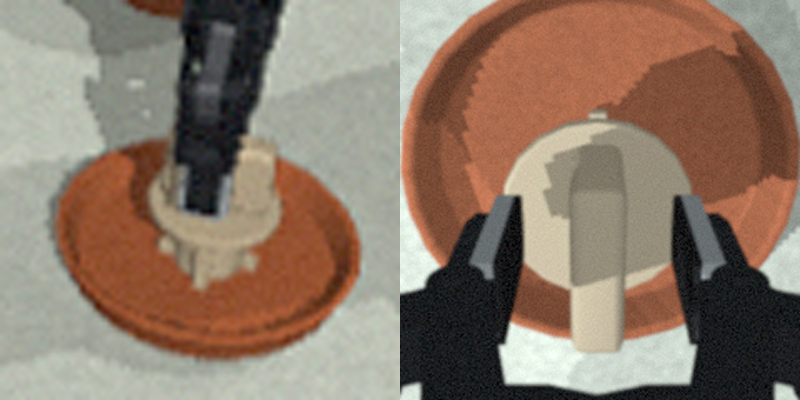

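Released: both pads stand well clear of the bar and the stopper is upright. Retreating straight up.

Request:
servo_tool([
  {"tx": 0,"ty": 0,"tz": -0.2,"ax": 0,"ay": 0,"az": 0,"gripper": 0.5},
  {"tx": 0,"ty": 0,"tz": -0.6,"ax": 0,"ay": 0,"az": 0,"gripper": 0.5},
  {"tx": 0,"ty": 0,"tz": -1.2,"ax": 0,"ay": 0,"az": 0,"gripper": 0.5},
  {"tx": 0,"ty": 0,"tz": -1.8,"ax": 0,"ay": 0,"az": 0,"gripper": 0.5},
  {"tx": 0,"ty": 0,"tz": -2.4,"ax": 0,"ay": 0,"az": 0,"gripper": 0.5},
  {"tx": 0,"ty": 0,"tz": -2.8,"ax": 0,"ay": 0,"az": 0,"gripper": 0.5},
  {"tx": 0,"ty": 0,"tz": -2.8,"ax": 0,"ay": 0,"az": 0,"gripper": 0.5},
])

```text
clock: 13.07
ee_pos: [0.436, 0.1154, 0.1381]
tcp_rot: [-3.138, -0.003, -0.266]
contact_force: [0.5, -0.1, 0.8]
finger_gap: 0.502
```

Run:
```python
from h import *
s=r.read_state();print(s['clock'],s['ee_pos'],s['contact_force'])
for n in('scene','side','wrist'): snap(n,n+'14')
f=lambda x:cv2.resize(np.clip(x*1.3,0,255).astype(np.uint8),(400,400),interpolation=cv2.INTER_CUBIC)
cv2.imwrite('pics/c14.png',np.hstack([f(load('side14')['im'][210:290,310:390]),f(load('scene14')['im'][180:250,300:370])])[:,:,::-1])
```

```text
13.0667 [0.43598856 0.11538733 0.13810193] [ 0.45973604 -0.09427399  0.78475095]
```

View pics/c14.png

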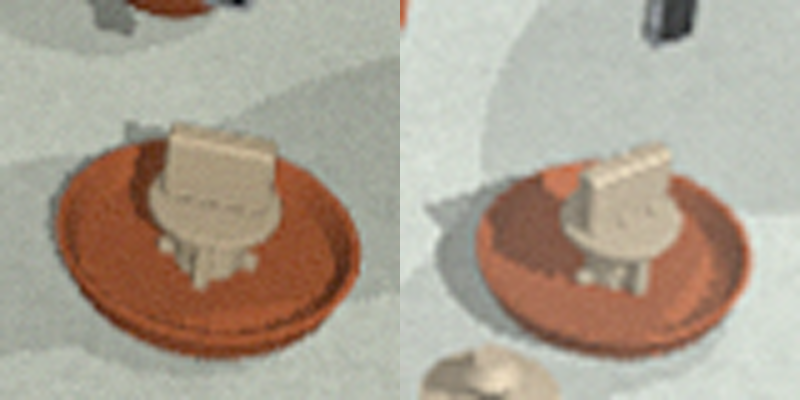

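View pics/wrist14.png

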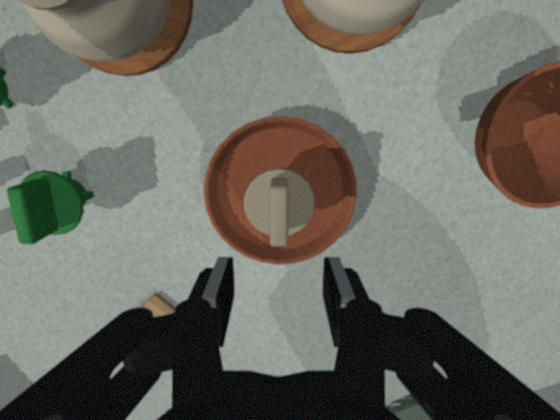

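Run:
```python
from h import *
d=load('wrist14');print('flange ctr',onz(d,279,203,.042),'bar top',onz(d,279,213,.077),'dish',onz(d,281,190,.02))
# bar top corners tri scene+side: left-front corner, right-front corner
S=lambda x,y:(300+(x-400)/400*70,180+y/400*70); D=lambda x,y:(310+x/5,210+y/5)
print(tri([(load('side14'),*D(272,155)),(load('scene14'),*S(668,153))])[0],'bar end corner z')
```

```text
flange ctr [0.43421778 0.11448439 0.042     ] bar top [0.43699412 0.11375679 0.077     ] dish [0.43910524 0.11129226 0.02      ]
[0.40954877 0.12341427 0.07439523] bar end corner z
```

The stopper axis is within about 6 mm of the dish centre. The bar top triangulates at z of about 0.074 (0.077 expected), so it is upright on the floor. The arm is clear, so I'm handing in.

```bash
python3 -c "
from workcell import r
print(r.hand_in())"
```

```text
the job is handed in; nothing more can be done
None
```

The stopper is out of the round-bellied jar and stands on its plug in the shallow dish, released, and the job is handed in at about 13 s. No verdict is reported. I turned it 28.6° anticlockwise and lifted it 13.8 mm. Then I turned it to 28.4° clockwise of its start, drew it out, lowered it to the dish and let go.

**Last checks:**
- **Position:** the stopper's axis measured within about 6 mm of the dish's centre; 40 mm is allowed.
- **Upright:** it looks upright in the side, scene and wrist views. The top of the bar measured 0.074 m, against 0.077 m expected.
- **Clear of the robot:** the gripper is open and well above it, with the wrist force at about zero.

**What failed or disagreed:**
- **First grasp:** the fingers shut on top of the bar and pressed it with about 6 N. The cameras showed the real tips about 28 mm above the reported tool point. I re-grasped 26 mm deeper, and that grip held.
- **Set-down:** the load rose briefly to 52 N on contact with the dish floor. I eased it to about 12 N before letting go; the wrist limit is 120 N.
- **First move call:** it was refused because keys were missing, and nothing moved.

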